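# Snap the rinsed water filter back into its unit

## Robot

A 7-joint arm with a two-finger parallel gripper is mounted at the origin on the work surface. World frame = base frame: x ahead of the robot, y to its left, z up, the work surface at z = 0. Lengths are in m, angles in rad, forces in N, time in s.
With the tool pointing down it reaches from about 0.4 to 0.85 m from the base axis. Payload 10.4 kg.
Tool frame: the origin (TCP) lies midway between the tips of the shut fingers; the grasp point (between the pads) lies 19 mm behind it; z points along the fingers, y is the line along which they close (so a half turn about z gives the same grasp; the last joint's range is limited). The gripper opens to 87 mm and grips with 3 to 60 N. Pads are 19 mm wide; open, the fingers measure 117 mm over their backs; the gripper's body (75 mm by 190 mm) begins 51 mm behind the grasp point.
Start: joints at [1.197, 0.332, -0.065, 1.46, 0.022, 1.35, -0.088], TCP at [0.215, -0.587, 0.223] pointing down, gripper open.
Joint ranges: [-2.6, 2.6], [-0.5, 2.12], [-1.47, 1.34], [0.16, 2.42], [-1.27, 4.41], [0.06, 2.06], [-2.6, 2.6]. Speed limits (rad/s): [2.22, 2.22, 2.79, 2.79, 3.14, 3.14, 3.14].

## Interface

Orientations are given as a unit quaternion [x, y, z, w].
In Python, from bench import r gives the robot as it stands.
- The arm moves only by the tool arm_command, never from a script. Its argument "moves" is one flat list of numbers, 4 for each row, row after row: the shift along the tool's x, y, z in cm, then the turn about the tool's z in degrees. A call has 1 to 12 rows; each row shifts and turns the commanded pose from where the row before left it, along the tool's axes as they then stand; what a row does not reach is not made up. A row lasts 1/12 s, in which the tool goes at most 41.7 mm and 7.16 degrees, less where a joint would pass 70% of its speed; a pose out of reach is approached as far as the arm can. A call with a gripper value outside its range is refused whole. "fingers" is the opening in per cent of the stroke, from 0 (shut) to 100 (fully open), set as the call begins (left out, the last holds). The fingers move at their own pace and stop on an object; "squeeze" is the grip in N (left out, the last holds). Time passes only in rows, so rows that do not move let the fingers close. It gives the time, the measured TCP pose, the force, the opening and the grip force at its end, in the units of the state.
- r.read_state(): the state, without advancing time (a new reading comes with each control period).
- r.camera(name): name is "scene" or "top" or "wrist"; returns the picture (384x512x3 uint8, red, green, blue); there is no depth.
- r.camera_info(name): a dict with "fx", "fy", "cx", "cy" (pixels), "origin" and "attitude" of the camera in the world. Camera axes: x right, y up, looking along -z (the intrinsics and any distortion apply to the point x, -y, -z); pixel columns grow to the right and rows downward; lengths in m; the calibration is good to about 2 mm. A picture is of the moment at which its call begins: read the wrist's pose just before it. camera_info takes no time and is no camera call; for the wrist camera it gives the pose at the moment of the call.
- r.close_job(): hands the job in; it is judged then, once.
The state is a dict: "time": time; "joint_positions": joint angles; "joint_vel": joint speeds; "joint_torque": joint torques, N m; "ee_pos": TCP position; "eef_rot": TCP orientation; "ft_force": force on the tool from outside, world axes, zero at the start; "torque": the same for the moment, N m; "width": finger opening in m; "grip_force": force on a finger pad.
Only numpy, scipy, OpenCV 4.12 (cv2) and the standard library are available. Lean on these libraries where they do the work, as an engineer would, in place of code of your own. Each camera call takes 0.05 s, during which the arm holds its last target. There are 200 camera calls.

## Task

Pinch both blue sprung tabs of the water filter cartridge to free it from the white drip dock, draw it straight out, then snap it fully home and upright into the blue-rimmed socket of the water unit, so that both tabs spring out and hold it there, and let go. Feel your way: squeeze the tabs moderately, and never yank or force the cartridge against the dock or the socket, which would crack it. Leave the other kitchen things where they are.

Things in the scene. Friction and masses are not known exactly. Their poses are not given: they have to be found in the camera images.
- cartridge: White filter cartridge, about 0.16 kg, with two blue tabs. Origin: centre of its underside, z up. Foot 40 (x) x 52 (y) x 24 mm tall, above it a body 38 (x) x 34 (y) mm up to z = 94. Tabs: upright plates 24 wide (x), 4 thick, z = 26 to 92, outer faces at y = +26 and -26. Each tab has a catch out to y = 29.5 at z = 27 to 33, sloped below. A half turn makes no difference.
- pinch (a point): Point on the cartridge's axis at z = 75 mm, between the tabs: pinch from above along the cartridge's y axis; the fingertips then clear the rim (cartridge z = 48 mm when seated). Squeezed to the stops it can be carried by its tabs; 40 N of grip is ample, over 90 N (both fingers added) breaks it.
- tab_l (a joint): How far the tab on the cartridge's +y side is pushed in: 0 m = sprung out, 0.005 m = hard stop (with both in, faces are 42 mm apart). Spring 2 N rising to 7 N. About 3 mm on each side (faces 46 mm apart or less) frees the catches.
- tab_r (a joint): The same for the tab on the cartridge's -y side.
- dock: White drip dock fixed on the counter, base plate 130 x 150 x 6 mm; origin: centre of its underside, z up. Its grey socket is centred. The cartridge sits in it with the same yaw and 1 mm of play sideways, 2 mm upwards, its foot 12 mm above the counter on a sprung ejector that gives up to 5.5 mm downwards (4 N rising to 6 N) before a hard stop.
- dock_rim (a point): Centre of the dock's mouth, 60 mm above the counter. The mouth is 42 (dock x) x 54 (dock y) mm; lips on its +y and -y sides, undersides 47 mm above the counter, hold the catches. Pulling while the tabs are not pinched in jams; closing fingers may push it down. Over 40 N between cartridge and dock cracks it.
- unit: White water unit fixed on the counter, 140 (x) x 160 (y) x 70 mm tall, steel cap to z = 88 at x = +53, y = +64; origin: centre of its underside, z up. In its top a black socket with a blue rim, same shape as the dock's. The cartridge goes in with its y axis along the unit's y, either way round. Over 40 N between cartridge and unit cracks it.
- unit_rim (a point): Point on the unit's axis at rim height, 80 mm up. The socket's true centre is up to 4 mm off this axis along unit x and y, differently each time: not measured, to be felt or seen. The mouth slopes from 52 x 64 mm at the rim to 42 x 54 mm 7 mm lower, then goes straight down. A foot set down off-centre rests on a slope that pushes it towards the centre. The socket does not yield.
- unit_floor (a point): Point on the unit's axis at the socket floor, 32 mm up. A brass spring valve stands 8 mm above the floor, pushing up with 4 to 8 N. Lip undersides 67 mm up. Press the cartridge down until its foot meets the floor, then open the fingers: the tabs spring out under the lips and hold it, 0 to 2 mm above the floor.
- mug: Bystander, to be left alone: blue ceramic mug, 80 mm wide, 90 mm tall; origin under its centre.
- bowl: Bystander, to be left alone: white bowl, 140 mm wide, 55 mm tall; origin under its centre.
- salt: Bystander, to be left alone: small glass jar with red cap, 42 mm wide, 85 mm tall; origin under its centre.
- spice: Bystander, to be left alone: amber glass jar with black cap, 48 mm wide, 100 mm tall; origin under its centre.
- tin: Bystander, to be left alone: steel food tin with yellow wrapper, 72 mm wide, 100 mm tall; origin under its centre.
- spoon: Bystander, to be left alone: long spoon lying on the counter; origin under its centre.
- carton: Bystander, to be left alone: plain cardboard carton, 50 x 90 x 130 mm; origin under its centre.

How it is judged:
On the way, in this order (a step that is already met when the one before it is completed fails the run):
1. both tabs are pinched in by the fingers while the cartridge is still in the drip dock (value of joint each of tab_l, tab_r above 0.0022 m and z of cartridge in the frame of dock below 0.025 m and horizontal distance between cartridge and dock below 0.006 m and contact force between the fingers and cartridge above 2 N), for 0.05 s.
2. the cartridge is lifted clear of the drip dock (z of cartridge in the frame of dock above 0.07 m), for 0.1 s.
At the end, for the whole second after the job is handed in: The cartridge sits in the water unit's socket, fully home (origin 28 to 36.5 mm above the counter, within 9 mm of the unit's origin seen from above, within 0.07 rad of upright and 0.1 rad of the unit's y axis), both tabs sprung out to within 1.8 mm of rest, at rest (z of cartridge in the frame of unit between 0.028 and 0.0365 m and horizontal distance between cartridge and unit below 0.009 m and angle between cartridge's own z axis and vertical below 0.07 rad and angle between the y axis of cartridge and the y axis of unit, either way round below 0.1 rad and value of joint each of tab_l, tab_r below 0.0018 m and linear speed of cartridge below 0.01 m/s); the robot touches nothing.
It fails at once if the cartridge is forced against the drip dock (more than 40 N) (contact force between cartridge and dock above 40 N).
It fails at once if the cartridge is forced against the water unit (more than 40 N) (contact force between cartridge and unit above 40 N).
It fails at once if the cartridge is squeezed with more than 90 N (contact force between the fingers and cartridge above 90 N).
It fails at once if another kitchen thing is pushed away (more than 40 mm) (distance of any of mug, bowl, salt, spice, tin, spoon, carton from where it was at the start of the episode above 0.04 m).
It also fails if it takes over 72 s, if anything falls off the work surface, if the arm or the gripper's body presses on something with over 40 N, if the wrist force passes 120 N, or if a joint passes its speed limit or range.

## Working session

There is one attempt and no reset: what is moved stays moved. The work goes in short steps, Python scripts to look and compute and a tool call to move; the robot and the scene stay as the last step left them, time stands still between calls to the robot, and variables do not carry over. Pictures are saved under pics/ and viewed, at most 10 in all, crops included, and the job is handed in when it is done.

Besides the shell and the picture viewer there is one more tool, called after ">>>" in YAML: its name, and indented under it one key for each argument. arm_command: Moves the arm, as the interface text tells. Its arguments: {"type":"object","properties":{"moves":{"type":"array"},"fingers":{"type":"number"},"squeeze":{"type":"number"}},"required":["moves"]}

```bash
mkdir -p pics; ls
python3 - <<'E'
from bench import r
import cv2
s=r.read_state(); print(s)
for n in ("top","scene"):
    im=r.camera(n); cv2.imwrite(f"pics/{n}0.png",im[:,:,::-1]); print(n,r.camera_info(n))
print(r.camera_info("wrist"))
E
```

```text
pics
{'time': 0.0, 'joint_positions': array([ 1.19740175,  0.33290948, -0.06468981,  1.46100229,  0.02160058,
        1.34989695, -0.08852973]), 'joint_vel': array([ 0.00027412, -0.00071565,  0.00162971,  0.00040576, -0.00045798,
       -0.00117853,  0.00091483]), 'joint_torque': array([ 1.12519635e-04, -6.23256111e+01,  2.47344375e-02, -3.89899564e+01,
       -6.13058545e-02,  3.98005592e-02,  9.87357021e-05]), 'ee_pos': array([ 0.21462122, -0.58655115,  0.22170133]), 'eef_rot': array([ 9.84658485e-01,  1.74490947e-01, -1.69858751e-04, -7.41061318e-04]), 'ft_force': array([ 0.24526771,  0.02611224, -0.35093594]), 'torque': array([0.06091023, 0.04128018, 0.03595836]), 'grip_force': 0.0, 'width': 0.08679760719384125}
top {'fx': 436.10164470848264, 'fy': 436.10164470848264, 'cx': 255.98491187369092, 'cy': 185.17929074968046, 'origin': array([0.38684528, 0.10600995, 1.26707851]), 'attitude': array([ 0.05034692, -0.0569112 , -0.70134691,  0.70875864])}
scene {'fx': 471.17442096734334, 'fy': 471.17442096734334, 'cx': 249.52478387955, 'cy': 190.91391747905487, 'origin': array([ 1.26101757, -0.42806409,  0.92886108]), 'attitude': array([0.35763889, 0.18293661, 0.39954753, 0.82400873])}
{'fx': 308.29367455984084, 'fy': 308.29367455984084, 'cx': 258.1336163458749, 'cy': 190.14363910217693, 'origin': array([ 0.27753817, -0.56520213,  0.38451369]), 'attitude': array([-0.10223298,  0.07228282, -0.56858064,  0.81304346])}
```

View pics/top0.png

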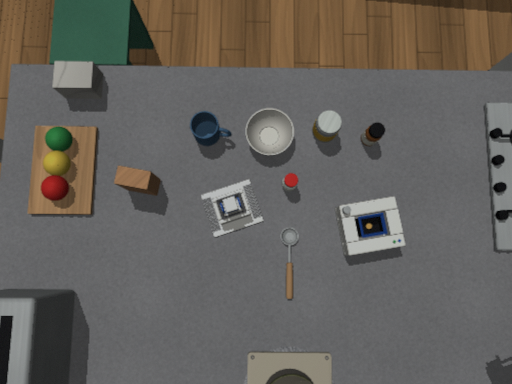

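View pics/scene0.png

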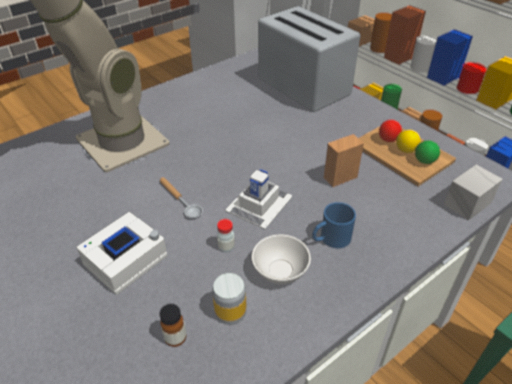

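The top view shows the dock with the cartridge at about (232,207), and the unit at (372,226) with its cap at (346,210). The scene view confirms the layout, with the salt jar and spoon between the two. I'll zoom in on both.

```bash
cat > h.py <<'E'
import numpy as np, cv2
from scipy.spatial.transform import Rotation as R
def proj(P,c):
    p=R.from_quat(c["attitude"]).inv().apply(np.atleast_2d(P)-c["origin"])
    return np.c_[c["cx"]+c["fx"]*p[:,0]/-p[:,2], c["cy"]+c["fy"]*p[:,1]/p[:,2]]
def ray(uv,c,z):
    uv=np.atleast_2d(uv).astype(float)
    d=R.from_quat(c["attitude"]).apply(np.c_[(uv[:,0]-c["cx"])/c["fx"],-(uv[:,1]-c["cy"])/c["fy"],-np.ones(len(uv))])
    return c["origin"]+d*((z-c["origin"][2])/d[:,2])[:,None]
def body(pts,x,y,yaw): return R.from_euler('z',yaw).apply(np.atleast_2d(pts))+[x,y,0]
E
python3 - <<'E'
import cv2,numpy as np
im=cv2.imread("pics/top0.png")
a=im[175:240,195:270];b=im[190:260,330:410]
a=cv2.resize(a,(390*1,338),interpolation=cv2.INTER_CUBIC) # 5.2x
b=cv2.resize(b,(400,350),interpolation=cv2.INTER_CUBIC) #5x
o=np.zeros((350,790,3),np.uint8);o[:338,:390]=a;o[:,390:]=b
cv2.imwrite("pics/z0.png",o)
E
```

```text
(no output)
```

View pics/z0.png

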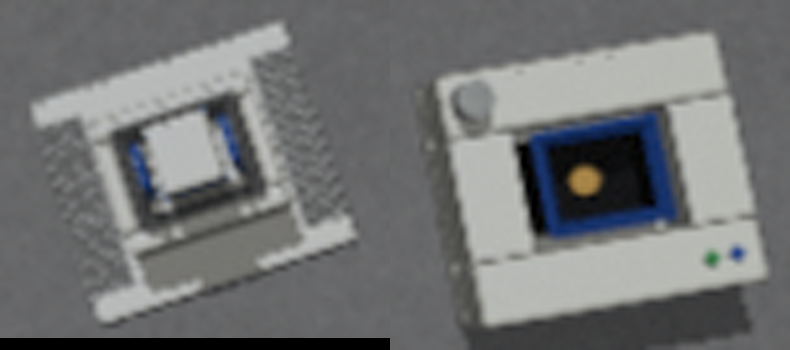

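Run:
```python
from bench import r
from h import *
c=r.camera_info("top")
def f(n,q,o,s,z):
    q=np.array(q,float); uv=np.array(o)+(q+.5)/s-.5
    P=ray(uv,c,z)[:,:2]; m=P.mean(0)
    # corners order: (+x,+y),(+x,-y),(-x,-y),(-x,+y)
    dy=(P[0]-P[1]+P[3]-P[2])/2; dx=(P[0]-P[3]+P[1]-P[2])/2
    print(n,m.round(4),"sizes",np.hypot(*dx).round(4),np.hypot(*dy).round(4),"yaw",np.degrees([np.arctan2(dx[1],dx[0]),np.arctan2(-dy[0],dy[1])]).round(2))
f("dock",[(32,103),(285,22),(357,235),(105,322)],(195,175),5.2,.006)
f("cart",[(143,125),(210,108),(228,180),(165,195)],(195,175),5.2,.106)
q=lambda L:[(a-390,b) for a,b in L]
f("unit",q([(437,78),(717,33),(768,275),(480,327)]),(330,190),5,.07)
f("rim",q([(530,130),(655,113),(675,217),(552,240)]),(330,190),5,.08)
s=r.read_state(); print(R.from_quat(s["eef_rot"]).as_matrix().round(3))
w=r.camera_info("wrist"); print(R.from_quat(s["eef_rot"]).inv().apply(w["origin"]-s["ee_pos"]), R.from_quat(w["attitude"]).as_matrix().round(3))
```

```text
dock [0.5144 0.1639] sizes 0.1278 0.1481 yaw [19.47 19.13]
cart [0.5134 0.1638] sizes 0.0382 0.0344 yaw [16.68 14.55]
unit [ 0.463  -0.2231] sizes 0.136 0.1597 yaw [ 9.22 10.16]
rim [ 0.4636 -0.2217] sizes 0.0589 0.069 yaw [9.48 9.64]
[[ 0.939  0.344 -0.   ]
 [ 0.344 -0.939  0.001]
 [-0.    -0.001 -1.   ]]
[ 0.06639655  0.00129797 -0.16268721] [[ 0.343  0.91   0.234]
 [-0.939  0.333  0.084]
 [-0.001 -0.248  0.969]]
```

>>> arm_command:
  moves: [2.6,-2.2,0,0,2.6,-2.2,0,0,2.6,-2.2,0,0,2.6,-2.2,0,0,2.6,-2.2,0,0,2.6,-2.2,0,0,2.6,-2.2,0,0,2.6,-2.2,0,0,2.6,-2.2,0,0,2.6,-2.2,0,0,2.6,-2.2,0,0,2.6,-2.2,0,0]
  fingers: 100

```text
time: 1.1
ee_pos: [0.4174, -0.2302, 0.2224]
eef_rot: [0.985, 0.174, -0.0, 0.0]
ft_force: [0.2, 0.6, -0.8]
width: 0.0875
grip_force: 0.0
```

>>> arm_command:
  moves: [0,0,0,5,0,0,0,5,0,0,0,0,0,0,0,0,0,0,0,0,0,0,0,0]

```text
time: 1.6
ee_pos: [0.4168, -0.2321, 0.2224]
eef_rot: [0.996, 0.089, -0.0, -0.0]
ft_force: [-0.1, -0.6, -0.1]
width: 0.0873
grip_force: 0.0
```

```bash
cat > snap.py <<'E'
import sys,pickle
from bench import r
from h import *
n=sys.argv[1]
c=r.camera_info("wrist"); s=r.read_state(); im=r.camera("wrist")
cv2.imwrite(f"pics/{n}.png",im[:,:,::-1]); pickle.dump((c,s),open(f"{n}.pkl","wb"))
print(s["time"],s["ee_pos"].round(4),s["ft_force"].round(2),"yaw",np.degrees(np.arctan2(*R.from_quat(s["eef_rot"]).as_matrix()[[1,0],0])).round(2),s["width"],s["grip_force"])
E
python3 snap.py w1; python3 -c "
import cv2;im=cv2.imread('pics/w1.png');cv2.imwrite('pics/w1b.png',cv2.resize(im,(768,576),interpolation=cv2.INTER_CUBIC))"
```

```text
1.6 [ 0.4168 -0.2321  0.2224] [-0.09 -0.59 -0.05] yaw 10.17 0.08729101163284242 0.0
```

View pics/w1b.png

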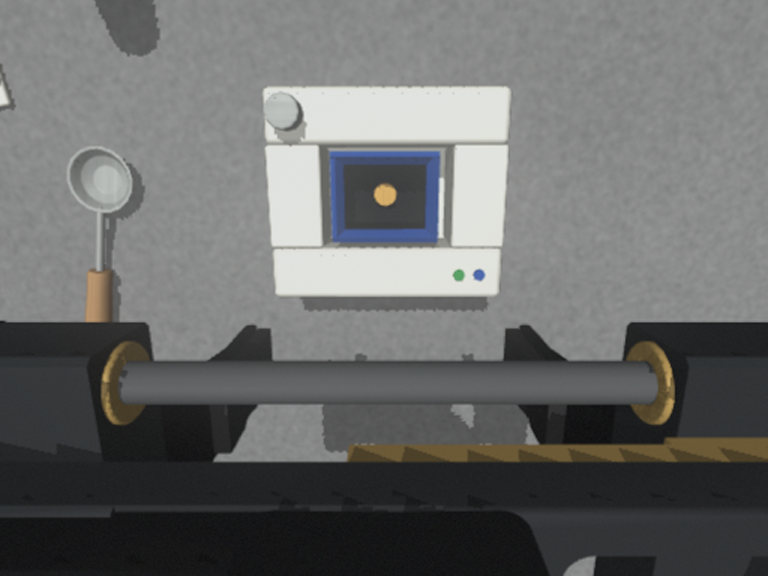

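The rim is at about (385,197) in the 1.5x view, and the dark inside edge runs from (343,163) to (425,230). I'll fit the inner and outer blue edges and the unit's top by colour.

```bash
cat > rim.py <<'E'
import sys,pickle
from h import *
n=sys.argv[1]
c,s=pickle.load(open(f"{n}.pkl","rb")); im=cv2.imread(f"pics/{n}.png").astype(int)
b,g,rr=im[...,0],im[...,1],im[...,2]
m=((b-rr>50)).astype(np.uint8); m[215:]=0
nl,lab,st,ce=cv2.connectedComponentsWithStats(m); k=1+np.argmax(st[1:,4]); m=(lab==k).astype(np.uint8)
cs,hi=cv2.findContours(m,cv2.RETR_CCOMP,cv2.CHAIN_APPROX_NONE)
for cc,h in sorted(zip(cs,hi[0]),key=lambda t:-cv2.contourArea(t[0]))[:2]:
    for z in (.08,.0765,.073):
        P=ray(cc[:,0,:],c,z)[:,:2].astype(np.float32)*1000
        ctr,sz,a=cv2.minAreaRect(P); print("hole" if h[3]>=0 else "outer",z,np.round(ctr,1),np.round(sz,1),round(a,1))
w=((im.min(2)>175)).astype(np.uint8)
w[:, :170]=0; w[:,345:]=0; w[:50]=0; w[202:]=0
cs,_=cv2.findContours(w,cv2.RETR_EXTERNAL,cv2.CHAIN_APPROX_NONE)
q=np.vstack([x for x in cs if cv2.contourArea(x)>100])
P=ray(q[:,0,:],c,.07)[:,:2].astype(np.float32)*1000
print("unit",cv2.minAreaRect(P))
br=((rr-b>70)&(m*0+1>0)).astype(np.uint8); br[:100]=0;br[160:]=0;br[:,200:230]=br[:,200:230]; br[:,:225]=0; br[:,290:]=0
v,u=np.nonzero(br); print("valve",ray([[u.mean(),v.mean()]],c,.040)*1000)
E
python3 rim.py w1
```

```text
outer 0.08 [ 463.7 -223.1] [56.5 69.4] 10.1
outer 0.0765 [ 463.4 -223.1] [57.2 70.2] 10.1
outer 0.073 [ 463.2 -223.2] [57.8 71. ] 10.1
hole 0.08 [ 463.7 -222.8] [50.8 63.6] 10.1
hole 0.0765 [ 463.5 -222.8] [51.3 64.4] 10.1
hole 0.073 [ 463.3 -222.8] [51.9 65.1] 10.1
unit ((463.6746520996094, -224.4017333984375), (136.11094665527344, 159.40869140625), 10.129246711730957)
valve [[ 462.98180257 -223.33424251   40.        ]]
```

>>> arm_command:
  moves: [1.0,-3.05,0,0,1.0,-3.05,0,0,1.0,-3.05,0,0,1.0,-3.05,0,0,1.0,-3.05,0,0,1.0,-3.05,0,0,1.0,-3.05,0,0,1.0,-3.05,0,0,1.0,-3.05,0,0,1.0,-3.05,0,0,1.0,-3.05,0,0,1.0,-3.05,0,0]

```text
time: 2.65
ee_pos: [0.4712, 0.1508, 0.2227]
eef_rot: [0.996, 0.088, 0.0, 0.0]
ft_force: [0.7, -0.5, -0.1]
width: 0.0869
grip_force: 0.0
```

>>> arm_command:
  moves: [0,0,0,-4.5,0,0,0,-4.5,0,0,0,0,0,0,0,0,0,0,0,0,0,0,0,0]

```text
time: 3.15
ee_pos: [0.4711, 0.1491, 0.2226]
eef_rot: [0.986, 0.165, 0.0, 0.0]
ft_force: [-0.3, 0.1, 0.3]
width: 0.0872
grip_force: 0.0
```

```bash
python3 snap.py w2; python3 -c "
import cv2;im=cv2.imread('pics/w2.png')[20:220,130:390];cv2.imwrite('pics/w2b.png',cv2.resize(im,None,fx=3,fy=3,interpolation=cv2.INTER_CUBIC)[:600])"
```

```text
3.15 [0.4711 0.1491 0.2226] [-0.31  0.11  0.26] yaw 18.95 0.08720282670410252 0.0
```

View pics/w2b.png

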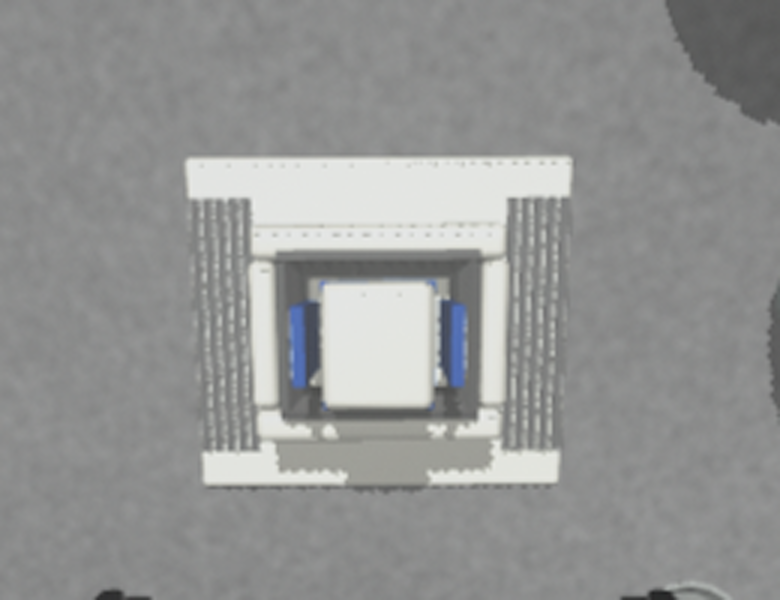

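The cartridge top spans about (322..434, 283..407) in the 3x crop, and the blue tab tops' outer edges are at x=290 and x=466 (rows 303–387).

Run:
```python
import pickle
from h import *
c,s=pickle.load(open("w2.pkl","rb"))
o=lambda q:np.array([130,20])+(np.array(q,float)+.5)/3-.5
P=ray(o([(321,282),(434,282),(434,408),(322,408)]),c,.106)*1000
print(P.round(1),P.mean(0), np.linalg.norm(P[0]-P[1]),np.linalg.norm(P[1]-P[2]))
T=ray(o([(290,303),(466,303),(466,387),(290,387)]),c,.104)*1000
print(T.round(1),T.mean(0),np.linalg.norm(T[0]-T[1]))
for A in(P,T): d=A[0]-A[1]; print("yaw",np.degrees(np.arctan2(-d[0],d[1])))
D=ray(o([(186,158),(571,158),(559,486),(204,486)]),c,.006)*1000; print(D.mean(0),np.degrees([np.arctan2(-(D[0]-D[1])[0],(D[0]-D[1])[1])]))
M=R.from_quat(s["eef_rot"])
t=np.array([P.mean(0)[0],T.mean(0)[1],0]); 
print("tool delta mm",M.inv().apply(np.r_[(P.mean(0)[:2]+T.mean(0)[:2])/2,68]-s["ee_pos"]*1000))
```

```text
[[526.2 186.5 106. ]
 [536.9 155.2 106. ]
 [502.  142.7 106. ]
 [491.  174.8 106. ]] [514.06200427 164.82426688 106.        ] 33.11574810314977 37.06087001110549
[[517.4 193.5 104. ]
 [534.3 144.1 104. ]
 [511.  135.5 104. ]
 [493.7 186.  104. ]] [514.10454682 164.77671105 104.        ] 52.23374824389719
yaw 18.915092989045355
yaw 18.914749898556874
[513.48810361 164.45801105   6.        ] [18.91704471]
tool delta mm [ 45.71697143  -0.98438298 154.5828804 ]
```

>>> arm_command:
  moves: [2.3,-0.05,0,0,2.26,-0.05,0,0,0,0,3,0,0,0,3,0,0,0,3,0,0,0,3,0,0,0,1.2,0,0,0,1.0,0,0,0,0.6,0,0,0,0.6,0,0,0,0,0,0,0,0,0]

```text
time: 4.2
ee_pos: [0.5144, 0.1656, 0.0694]
eef_rot: [0.986, 0.166, 0.001, 0.0]
ft_force: [0.0, 0.8, -0.4]
width: 0.0871
grip_force: 0.0
```

>>> arm_command:
  moves: [0,0,0,0,0,0,0,0,0,0,0,0,0,0,0,0,0,0,0,0,0,0,0,0]
  fingers: 62
  squeeze: 15

```text
time: 4.7
ee_pos: [0.5139, 0.1654, 0.0686]
eef_rot: [0.986, 0.166, 0.0, 0.0]
ft_force: [0.1, -0.6, 0.3]
width: 0.0575
grip_force: 0.0
```

>>> arm_command:
  moves: [0,0,0,0,0,0,0,0,0,0,0,0,0,0,0,0,0,0,0,0,0,0,0,0]
  fingers: 40

```text
time: 5.2
ee_pos: [0.5138, 0.1655, 0.0686]
eef_rot: [0.986, 0.166, 0.0, -0.0]
ft_force: [-0.4, 0.7, 1.5]
width: 0.0403
grip_force: 15.0
```

>>> arm_command:
  moves: [0,0,0,0,0,0,0,0,0,0,0,0,0,0,-0.2,0,0,0,-0.2,0,0,0,-0.2,0,0,0,0,0]
  fingers: 30
  squeeze: 25

```text
time: 5.78
ee_pos: [0.5139, 0.1654, 0.0748]
eef_rot: [0.986, 0.166, 0.0, 0.0]
ft_force: [-0.3, 0.4, -1.7]
width: 0.0391
grip_force: 24.9
```

>>> arm_command:
  moves: [0,0,-0.4,0,0,0,-0.5,0,0,0,-0.8,0,0,0,-1,0,0,0,-1.3,0,0,0,-1.5,0,0,0,-1.5,0,0,0,-1.5,0,0,0,-1.5,0,0,0,-1.5,0,0,0,-1,0,0,0,0,0]

```text
time: 6.78
ee_pos: [0.5149, 0.1661, 0.2025]
eef_rot: [0.986, 0.166, 0.002, 0.0]
ft_force: [-0.0, 0.0, -1.0]
width: 0.0393
grip_force: 25.0
```

Run:
```python
from bench import r
from h import *
s=r.read_state(); print(s["time"],s["ee_pos"],s["ft_force"],s["width"],s["grip_force"])
M=R.from_quat(s["eef_rot"]); print(M.as_matrix().round(4))
print("to socket",M.inv().apply(np.array([.4636,-.2229,.2])-s["ee_pos"])*100)
im=r.camera("scene")[90:260,60:330]
cv2.imwrite("pics/s1.png",cv2.resize(im[:,:,::-1],None,fx=2.5,fy=2.5,interpolation=cv2.INTER_CUBIC))
```

```text
6.7833 [0.51486482 0.16608231 0.20251523] [-0.0404273   0.01289084 -0.97258821] 0.039274920188365675 24.99963641166687
[[ 9.449e-01  3.274e-01  4.100e-03]
 [ 3.274e-01 -9.449e-01  7.000e-04]
 [ 4.100e-03  7.000e-04 -1.000e+00]]
to socket [-17.57916679  35.07631382   0.20383661]
```

View pics/s1.png

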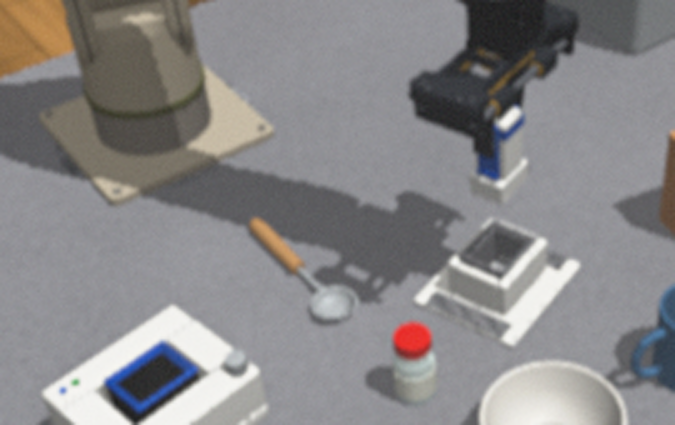

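>>> arm_command:
  moves: [-0.3,0.6,0,0,-0.6,1.2,0,0,-0.8,1.6,0,0,-0.8,1.6,0,0,-0.8,1.6,0,0,-0.8,1.6,0,0,-0.8,1.6,0,0,-0.8,1.6,0,0,-0.8,1.6,0,0,-0.8,1.6,0,0,-0.8,1.6,0,0,-0.8,1.6,0,0]

```text
time: 7.83
ee_pos: [0.4869, -0.0333, 0.1985]
eef_rot: [0.986, 0.166, -0.001, -0.0]
ft_force: [-0.4, -0.2, -1.5]
width: 0.0393
grip_force: 25.0
```

>>> arm_command:
  moves: [-0.8,1.6,0,0,-0.8,1.6,0,0,-0.8,1.6,0,0,-0.8,1.6,0,0,-0.8,1.6,0,0,-0.8,1.6,0,0,-0.8,1.6,0,0,-0.8,1.6,0,0,-0.8,1.6,0,0,-0.6,1.2,0,0,-0.3,0.6,0,0,0,0,0,0]

```text
time: 8.83
ee_pos: [0.4636, -0.2129, 0.1989]
eef_rot: [0.986, 0.165, -0.0, -0.0]
ft_force: [-0.6, 0.6, -2.0]
width: 0.0388
grip_force: 25.0
```

>>> arm_command:
  moves: [0,0,0,2,0,0,0,3,0,0,0,3,0,0,0,1,0,0,0,0,0,0,0,0,0,0,0,0]

```text
time: 9.42
ee_pos: [0.4645, -0.2111, 0.1995]
eef_rot: [0.996, 0.089, 0.0, -0.0]
ft_force: [-0.0, -0.5, -1.9]
width: 0.0391
grip_force: 24.9
```

```bash
cat > d.py <<'E'
from bench import r
from h import *
s=r.read_state(); M=R.from_quat(s["eef_rot"])
print(s["time"],s["ee_pos"].round(4),s["ft_force"].round(2),"yaw",np.degrees(np.arctan2(*M.as_matrix()[[1,0],0])).round(2),s["width"],s["grip_force"])
print("to socket cm",M.inv().apply(np.array([.4636,-.2229,.2])-s["ee_pos"])*100)
E
python3 d.py; python3 snap.py w3;python3 -c "
import cv2;im=cv2.imread('pics/w3.png');cv2.imwrite('pics/w3b.png',cv2.resize(im[100:384],None,fx=1.5,fy=1.5,interpolation=cv2.INTER_CUBIC))"
```

```text
9.4167 [ 0.4645 -0.2111  0.1995] [-0.02 -0.48 -1.94] yaw 10.2 0.03912028309004156 24.94565337896347
to socket cm [-0.29574181  1.14459499 -0.04788281]
9.4167 [ 0.4645 -0.2111  0.1995] [-0.02 -0.48 -1.94] yaw 10.2 0.03912028309004156 24.94565337896347
```

View pics/w3b.png

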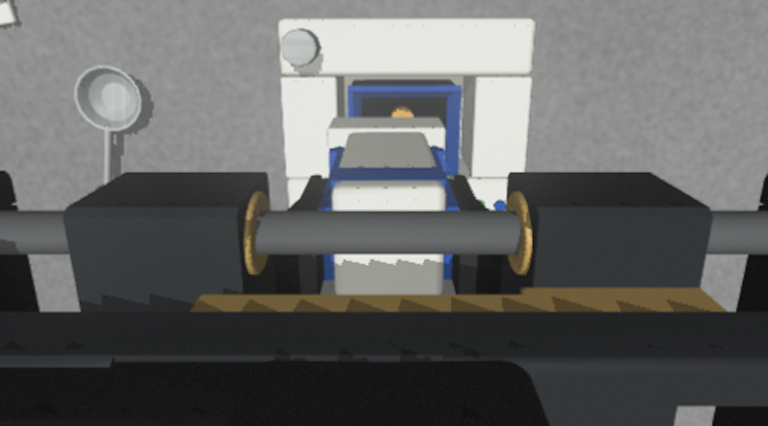

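The cartridge hangs between the fingers with its foot's leading edge at row 119, x 329–446, just short of the socket. I'll check its tilt by projecting the model.

Run:
```python
import pickle
from h import *
c,s=pickle.load(open("w3.pkl","rb")); M=R.from_quat(s["eef_rot"])
pts=np.array([[20,26,0],[20,-26,0],[20,26,24],[20,-26,24],[19,17,24],[19,-17,24],[19,17,94],[19,-17,94],[0,0,0]],float)
for p in (0,3,-3):
  q=R.from_euler('y',p,degrees=True).apply(pts-[0,0,75])+[0,0,75]  # tilt about pinch
  t=q*[1,-1,-1]; t[:,2]+=56.6
  uv=proj(s["ee_pos"]+M.apply(t/1000),c); print(p,((uv-[0,100]+.5)*1.5-.5).round(0).tolist())
```

```text
0 [[331.0, 116.0], [438.0, 116.0], [324.0, 128.0], [444.0, 128.0], [345.0, 130.0], [423.0, 130.0], [323.0, 188.0], [442.0, 188.0], [385.0, 156.0]]
3 [[331.0, 124.0], [438.0, 124.0], [325.0, 133.0], [444.0, 133.0], [345.0, 136.0], [423.0, 135.0], [324.0, 183.0], [441.0, 183.0], [385.0, 163.0]]
-3 [[330.0, 109.0], [439.0, 109.0], [324.0, 122.0], [445.0, 122.0], [345.0, 125.0], [424.0, 125.0], [323.0, 192.0], [442.0, 192.0], [385.0, 148.0]]
```

>>> arm_command:
  moves: [-0.05,0.35,0,0,-0.05,0.35,0,0,-0.05,0.35,0,0,0,0,1.0,0,0,0,1.2,0,0,0,1.2,0,0,0,1.0,0,0,0,0.7,0,0,0,0.4,0,0,0,0,0,0,0,0,0]

```text
time: 10.38
ee_pos: [0.4649, -0.222, 0.1446]
eef_rot: [0.996, 0.088, 0.0, -0.0]
ft_force: [0.3, -0.0, -2.2]
width: 0.0388
grip_force: 24.9
```

```bash
python3 d.py; python3 snap.py w4;python3 -c "
import cv2;im=cv2.imread('pics/w4.png');cv2.imwrite('pics/w4b.png',cv2.resize(im[90:290,150:390],None,fx=3,fy=3,interpolation=cv2.INTER_CUBIC))"
```

```text
10.3833 [ 0.4649 -0.222   0.1446] [ 0.27 -0.03 -2.19] yaw 10.1 0.0388114771755573 24.945766031742096
to socket cm [-0.13965345  0.06285836 -5.54152513]
10.3833 [ 0.4649 -0.222   0.1446] [ 0.27 -0.03 -2.19] yaw 10.1 0.0388114771755573 24.945766031742096
```

View pics/w4b.png

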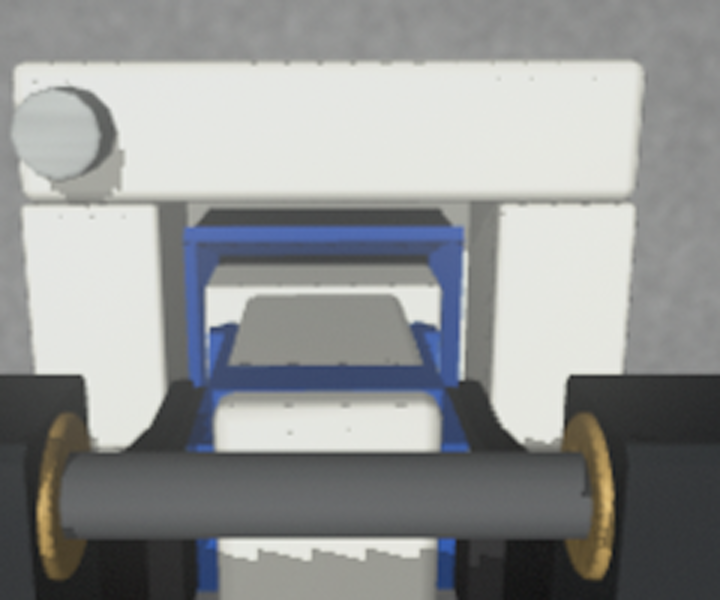

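The foot (205–441) looks centred in the rim (186–463). I'll lower it gently.

>>> arm_command:
  moves: [0,0,0.3,0,0,0,0.3,0,0,0,0.2,0,0,0,0.2,0,0,0,0,0]

```text
time: 10.85
ee_pos: [0.4646, -0.222, 0.1341]
eef_rot: [0.996, 0.088, -0.0, -0.0]
ft_force: [0.3, -0.3, -2.6]
width: 0.0391
grip_force: 24.9
```

>>> arm_command:
  moves: [0,0,0.2,0,0,0,0.2,0,0,0,0,0]

```text
time: 11.1
ee_pos: [0.4645, -0.2222, 0.1303]
eef_rot: [0.996, 0.088, -0.0, 0.0]
ft_force: [-1.0, -0.7, -0.0]
width: 0.0389
grip_force: 24.9
```

>>> arm_command:
  moves: [-0.1,0.05,0,0,0,0,0.2,0,0,0,0,0,0,0,0,0]

```text
time: 11.43
ee_pos: [0.4638, -0.2227, 0.1284]
eef_rot: [0.996, 0.088, -0.0, -0.0]
ft_force: [-0.1, 0.7, -2.9]
width: 0.039
grip_force: 24.9
```

>>> arm_command:
  moves: [0,0,0.2,0,0,0,0.2,0,0,0,0,0]

```text
time: 11.68
ee_pos: [0.4637, -0.2226, 0.1241]
eef_rot: [0.996, 0.088, -0.0, -0.0]
ft_force: [-0.9, 0.0, -2.6]
width: 0.0389
grip_force: 24.9
```

>>> arm_command:
  moves: [0,0,0.2,0,0,0,0.2,0,0,0,0,0]

```text
time: 11.93
ee_pos: [0.4636, -0.2227, 0.1201]
eef_rot: [0.996, 0.088, -0.0, -0.0]
ft_force: [-0.1, 0.7, -2.0]
width: 0.0389
grip_force: 24.9
```

>>> arm_command:
  moves: [0,0,0.3,0,0,0,0.3,0,0,0,0.3,0,0,0,0,0]

```text
time: 12.27
ee_pos: [0.4635, -0.2226, 0.1108]
eef_rot: [0.996, 0.088, -0.0, -0.0]
ft_force: [-0.2, -0.2, -3.2]
width: 0.0389
grip_force: 24.9
```

>>> arm_command:
  moves: [0,0,0.3,0,0,0,0.3,0,0,0,0.3,0,0,0,0.2,0,0,0,0,0]

```text
time: 12.68
ee_pos: [0.4636, -0.2226, 0.1]
eef_rot: [0.996, 0.088, -0.0, -0.0]
ft_force: [-0.2, 0.2, -2.0]
width: 0.0391
grip_force: 24.9
```

>>> arm_command:
  moves: [0,0,0.2,0,0,0,0.2,0,0,0,0.1,0,0,0,0,0]

```text
time: 13.02
ee_pos: [0.4641, -0.2228, 0.0957]
eef_rot: [0.996, 0.088, 0.0, 0.0]
ft_force: [-1.5, 0.9, 2.9]
width: 0.039
grip_force: 25.0
```

>>> arm_command:
  moves: [0,0,0.2,0,0,0,0.2,0,0,0,0,0]

```text
time: 13.27
ee_pos: [0.4641, -0.2228, 0.0915]
eef_rot: [0.996, 0.088, 0.0, 0.0]
ft_force: [0.2, 0.1, 4.1]
width: 0.0391
grip_force: 25.0
```

>>> arm_command:
  moves: [0,0,0.1,0,0,0,0.1,0,0,0,0,0,0,0,0,0]

```text
time: 13.6
ee_pos: [0.4642, -0.2228, 0.0898]
eef_rot: [0.996, 0.088, 0.0, 0.0]
ft_force: [-1.3, -0.1, 4.8]
width: 0.0389
grip_force: 25.0
```

>>> arm_command:
  moves: [0,0,0.1,0,0,0,0,0,0,0,0,0]

```text
time: 13.85
ee_pos: [0.4642, -0.2228, 0.089]
eef_rot: [0.996, 0.088, 0.0, 0.0]
ft_force: [-1.6, 1.2, 7.5]
width: 0.0388
grip_force: 25.0
```

>>> arm_command:
  moves: [0,0,0.1,0,0,0,0,0,0,0,0,0]

```text
time: 14.1
ee_pos: [0.4644, -0.2227, 0.0888]
eef_rot: [0.996, 0.088, 0.0, 0.0]
ft_force: [-4.7, 2.2, 16.0]
width: 0.0394
grip_force: 25.0
```

>>> arm_command:
  moves: [0,0,0,0,0,0,0,0,0,0,0,0,0,0,0,0,0,0,0,0,0,0,0,0]
  fingers: 100

```text
time: 14.6
ee_pos: [0.4637, -0.2228, 0.0873]
eef_rot: [0.996, 0.088, -0.0, -0.0]
ft_force: [-0.2, -0.0, -0.4]
width: 0.0715
grip_force: 0.0
```

>>> arm_command:
  moves: [0,0,-0.5,0,0,0,-1,0,0,0,-2,0,0,0,-2.5,0,0,0,-2.5,0,0,0,-2.5,0,-2,0,-2,0,-2,0,0,0,0,0,0,0,0,0,0,0]

```text
time: 15.43
ee_pos: [0.4242, -0.2302, 0.2186]
eef_rot: [0.996, 0.087, 0.0, 0.001]
ft_force: [0.1, -0.1, -0.4]
width: 0.0868
grip_force: 0.0
```

```bash
python3 d.py; python3 snap.py w5;python3 -c "
import cv2;im=cv2.imread('pics/w5.png');cv2.imwrite('pics/w5b.png',cv2.resize(im[40:240,150:390],None,fx=3,fy=3,interpolation=cv2.INTER_CUBIC))"
```

```text
15.4333 [ 0.4242 -0.2302  0.2186] [ 0.13 -0.07 -0.44] yaw 10.02 0.0868427988453344 0.0
to socket cm [ 4.01022492 -0.04017311  1.86432681]
15.4333 [ 0.4242 -0.2302  0.2186] [ 0.13 -0.07 -0.44] yaw 10.02 0.0868427988453344 0.0
```

View pics/w5b.png

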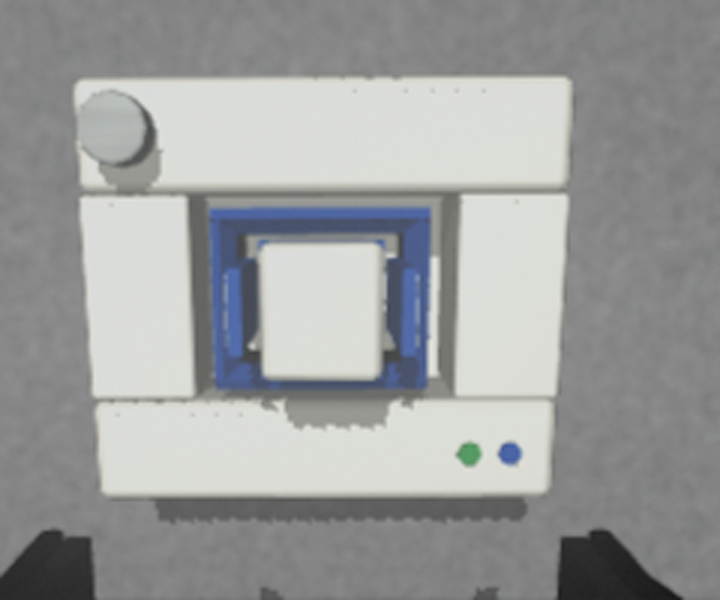

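Run:
```python
import pickle
from h import *
c,s=pickle.load(open("w5.pkl","rb"))
o=lambda q:np.array([150,40])+(np.array(q,float)+.5)/3-.5
for dz in (0,.006):
  P=ray(o([(259,242),(384,242),(384,380),(262,380)]),c,.127+dz)*1000
  T=ray(o([(228,268),(421,268),(418,357),(228,357)]),c,.125+dz)*1000
  d=P[0]-P[1]; print(dz,P.mean(0).round(1),T.mean(0).round(1),np.linalg.norm(d).round(1),np.linalg.norm(P[1]-P[2]).round(1),"tabs",np.linalg.norm(T[0]-T[1]).round(1),np.linalg.norm(T[2]-T[3]).round(1),"yaw",np.degrees(np.arctan2(-d[0],d[1])))
```

```text
0 [ 464.4 -223.9  127. ] [ 464.1 -224.4  125. ] 33.5 37.5 tabs 52.6 53.0 yaw 9.975067097276009
0.006 [ 465.  -223.8  133. ] [ 464.7 -224.3  131. ] 32.7 36.6 tabs 51.3 51.7 yaw 9.975067097275979
```

The tabs measure about 52.6 mm apart, so they are fully out. The cartridge is low, upright and aligned, so I'm handing the job in.

```bash
python3 -c "
from bench import r
print(r.close_job())"
```

```text
the job is handed in; nothing more can be done
None
```

The cartridge is out of the drip dock and pressed down to the floor of the water unit's socket. The last picture shows it upright, aligned and with both tabs sprung out; I let go and handed the job in at about 15.5 s, and the hand-in returned no verdict.

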